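Space the slats on the assembly jig

TASK

Set out the slats on the jig for gluing: push the first slat up against the end stop, then work along the row with the spacer block, laying it in each gap and sliding the next slat up snug against it, so that every gap is one block wide and the slats lie straight across the jig. Press down the hold-down over each slat until it snaps shut and stays (best done as soon as that slat is set, so that it cannot shift), and at the end put the spacer block back in its tray. Do not disturb the chisel, try square and mallet.

Things in the scene. Friction and masses are not known exactly. Their poses are not given: they have to be found in the camera images.
- jig: fixed plywood jig board, 290 (x) x 360 (y) x 12 mm; origin on the bench under it, x away from the robot. Dark end stop, 22 mm high, across its +y end: face at y = +160 mm. Two guide strips along y, 8 mm high, edges at x = -132 and +52 mm: the slats lie crosswise between them on the board's top. Five hinged hold-downs behind, at x = +100 mm
- stop_face (a point): point on the end stop's face at the slats' mid-length (jig x = -40, y = +160 mm), level with the board's top (12 mm above the bench); the face looks to jig -y
- spacer: the spacer block: a loose square bar of brown hardwood, 26 x 26 mm in section and 60 mm long, 50 g; origin at its CENTRE, x along its length. Starts on the bench beside the jig. Laid in a gap it stands 12 mm higher than the slats, and can be held by its two end faces
- tray: shallow open plywood tray fixed to the bench, outside 150 (x) x 120 (y) x 25 mm, walls and floor about 6 mm; origin under its centre; the spacer block's home
- slat1: loose light wood slat, number 1 counted from the stop; 180 (x, length) x 32 (y, width) x 14 mm, 70 g, origin under its centre; all alike. Lies across the jig, top 26 mm above the bench, 4 mm end play between the strips; slides along jig y. Starting gaps are 32 to 44 mm (wider where a slat is missing); slat 1 starts 9 to 15 mm from the stop.
- slat2: loose light wood slat, number 2 counted from the stop; 180 (x, length) x 32 (y, width) x 14 mm, 70 g, origin under its centre; all alike. Lies across the jig, top 26 mm above the bench, 4 mm end play between the strips; slides along jig y. Starting gaps are 32 to 44 mm (wider where a slat is missing); slat 1 starts 9 to 15 mm from the stop.
- slat3: loose light wood slat, number 3 counted from the stop; 180 (x, length) x 32 (y, width) x 14 mm, 70 g, origin under its centre; all alike. Lies across the jig, top 26 mm above the bench, 4 mm end play between the strips; slides along jig y. Starting gaps are 32 to 44 mm (wider where a slat is missing); slat 1 starts 9 to 15 mm from the stop. May be absent (None).
- slat4: loose light wood slat, number 4 counted from the stop; 180 (x, length) x 32 (y, width) x 14 mm, 70 g, origin under its centre; all alike. Lies across the jig, top 26 mm above the bench, 4 mm end play between the strips; slides along jig y. Starting gaps are 32 to 44 mm (wider where a slat is missing); slat 1 starts 9 to 15 mm from the stop. May be absent (None).
- slat5: loose light wood slat, number 5 counted from the stop; 180 (x, length) x 32 (y, width) x 14 mm, 70 g, origin under its centre; all alike. Lies across the jig, top 26 mm above the bench, 4 mm end play between the strips; slides along jig y. Starting gaps are 32 to 44 mm (wider where a slat is missing); slat 1 starts 9 to 15 mm from the stop. May be absent (None).
- hd1 (a joint): hold-down 1 from the stop: its steel arm's angle pressed down, rad. 0: open, tip 48 mm in front of the hinge, 84 mm above the bench. 0.75: shut on a slat, arm level, top 41 mm above the bench (0.81 if no slat). Press the tip down with 10 to 20 N: past about 0.35 it snaps shut and holds with about 16 N (a hard push can still shift the slat); let go earlier, it springs open
- hd1_pad (a point): centre of the underside of the rubber pad (22 x 20 x 9 mm) of hold-down 1, 50 mm along its arm from the hinge. The arm is 65 long, 22 wide, 6 mm thick; its hinge axis lies along jig y, 38 mm above the bench at jig x = +100, y = 144 mm (that y is the middle of slat place 1 when all gaps are one block wide); shut, it points to jig -x
- hd2 (a joint): hold-down 2 from the stop: its steel arm's angle pressed down, rad. 0: open, tip 48 mm in front of the hinge, 84 mm above the bench. 0.75: shut on a slat, arm level, top 41 mm above the bench (0.81 if no slat). Press the tip down with 10 to 20 N: past about 0.35 it snaps shut and holds with about 16 N (a hard push can still shift the slat); let go earlier, it springs open
- hd2_pad (a point): centre of the underside of the rubber pad (22 x 20 x 9 mm) of hold-down 2, 50 mm along its arm from the hinge. The arm is 65 long, 22 wide, 6 mm thick; its hinge axis lies along jig y, 38 mm above the bench at jig x = +100, y = 86 mm (that y is the middle of slat place 2 when all gaps are one block wide); shut, it points to jig -x
- hd3 (a joint): hold-down 3 from the stop: its steel arm's angle pressed down, rad. 0: open, tip 48 mm in front of the hinge, 84 mm above the bench. 0.75: shut on a slat, arm level, top 41 mm above the bench (0.81 if no slat). Press the tip down with 10 to 20 N: past about 0.35 it snaps shut and holds with about 16 N (a hard push can still shift the slat); let go earlier, it springs open
- hd3_pad (a point): centre of the underside of the rubber pad (22 x 20 x 9 mm) of hold-down 3, 50 mm along its arm from the hinge. The arm is 65 long, 22 wide, 6 mm thick; its hinge axis lies along jig y, 38 mm above the bench at jig x = +100, y = 28 mm (that y is the middle of slat place 3 when all gaps are one block wide); shut, it points to jig -x
- hd4 (a joint): hold-down 4 from the stop: its steel arm's angle pressed down, rad. 0: open, tip 48 mm in front of the hinge, 84 mm above the bench. 0.75: shut on a slat, arm level, top 41 mm above the bench (0.81 if no slat). Press the tip down with 10 to 20 N: past about 0.35 it snaps shut and holds with about 16 N (a hard push can still shift the slat); let go earlier, it springs open
- hd4_pad (a point): centre of the underside of the rubber pad (22 x 20 x 9 mm) of hold-down 4, 50 mm along its arm from the hinge. The arm is 65 long, 22 wide, 6 mm thick; its hinge axis lies along jig y, 38 mm above the bench at jig x = +100, y = -30 mm (that y is the middle of slat place 4 when all gaps are one block wide); shut, it points to jig -x
- hd5 (a joint): hold-down 5 from the stop: its steel arm's angle pressed down, rad. 0: open, tip 48 mm in front of the hinge, 84 mm above the bench. 0.75: shut on a slat, arm level, top 41 mm above the bench (0.81 if no slat). Press the tip down with 10 to 20 N: past about 0.35 it snaps shut and holds with about 16 N (a hard push can still shift the slat); let go earlier, it springs open
- hd5_pad (a point): centre of the underside of the rubber pad (22 x 20 x 9 mm) of hold-down 5, 50 mm along its arm from the hinge. The arm is 65 long, 22 wide, 6 mm thick; its hinge axis lies along jig y, 38 mm above the bench at jig x = +100, y = -88 mm (that y is the middle of slat place 5 when all gaps are one block wide); shut, it points to jig -x
- chisel: blue-handled chisel, about 195 mm long, lying on the bench; bystander; origin under its main part
- square: try square with dark wooden stock and steel blade, 115 x 160 mm, lying on the bench; bystander; origin under its main part
- mallet: wooden joiner's mallet, head 85 x 130 x 65 mm, lying on the bench; bystander; origin under its main part
There are look-alikes about, which are no part of the job. Leave any orange or purple look-alike of the slat1 alone.

How it is judged:
By the outcome, as a careful person would: the job done as asked, in the order asked, and still so for the second after the job is handed in, with the robot touching nothing.
Of slat3, slat4, slat5 only 2 to 3 are there at a start; the rules pass over those that are not, and their reading is None.
At some moment in a run one of spacer may be knocked a few centimetres aside while the robot is not near it.
Once in a run the grip may slacken for a moment while it holds something.
It also fails if it takes over 210 s, if anything falls off the work surface, if the arm or the gripper's body presses on something with over 40 N, if the wrist force passes 120 N, or if a joint passes its speed limit or range.

ROBOT

A 6-joint arm with a two-finger parallel gripper is mounted at the origin on the work surface. World frame = base frame: x ahead of the robot, y to its left, z up, the work surface at z = 0. Lengths are in mm, angles in degrees, forces in N, time in s.
With the tool pointing down it reaches from about 300 to 875 mm from the base axis. Payload 6.4 kg.
Tool frame: the origin (TCP) lies midway between the tips of the shut fingers; the grasp point (between the pads) lies 19 mm behind it; z points along the fingers, y is the line along which they close (so a half turn about z gives the same grasp; the last joint's range is limited). The gripper opens to 85 mm and grips with 20 to 120 N. Pads are 22 mm wide; open, the fingers measure 114 mm over their backs; the gripper's body (76 mm by 85 mm) begins 54 mm behind the grasp point. The pads swing forward as they close: fully open they stand 13 mm farther back than shut.
Start: joints at [-84.586, 10.359, 92.074, -0, 77.567, -11.82], TCP at [170.38, -549.192, 206.388] pointing down, gripper open.
Joint ranges: [-171.53, 171.53], [-51.25, 118.39], [17.06, 147.69], [-65.23, 245.23], [0, 150.52], [-178.68, 178.68]. Speed limits (degrees/s): [147.25, 147.25, 172.46, 180, 180, 180].

INTERFACE

Orientations are given as [roll, pitch, yaw] about the fixed x, y, z axes, in that order (R = Rz(yaw) Ry(pitch) Rx(roll)).
In Python, from cell import * gives the robot as it stands. Calls block until the motion is done:
- movep(position, orientation): joint-space move of the TCP to a pose.
- move_l(position, speed=150, frame=None, force_limit=None): straight line of the TCP; frame=None keeps the orientation; speed is the mean speed in mm/s. With force_limit (N) it stops when the force on the tool has changed by that much, and returns True; else False.
- movej(angles): joint-space move.
- command_gripper(opening): finger opening in mm; the grip force is fixed at half the most; returns when the fingers have stopped.
- wait(seconds).
- inverse_kinematics(position, orientation): joint angles nearest the present ones, or None.
- observe(): the state.
- capture(name): name is "scene" or "top"; returns the picture (420x560x3 uint8, red, green, blue); there is no depth.
- get_calibration(name): a dict with "fx", "fy", "cx", "cy" (pixels), "origin" and "orientation" of the camera in the world. Camera axes: x right, y up, looking along -z (the intrinsics and any distortion apply to the point x, -y, -z); pixel columns grow to the right and rows downward; lengths in mm; the calibration is good to about 2 mm. A picture is of the moment at which its call begins. get_calibration takes no time and is no camera call.
A pose or a line that the arm cannot do raises PlanningError and nothing moves.
- finish_job(): hands the job in; it is judged then, once.
The state is a dict: "clock": time; "q": joint angles; "qd": joint speeds; "effort": joint torques, N m; "ee_pos": TCP position; "eef_rot": TCP orientation; "contact_force": force on the tool from outside, world axes, zero at the start; "torque": the same for the moment, N m; "gripper_width": finger opening in mm; "gripper_force": force on a finger pad.
Only numpy, scipy, OpenCV 4.12 (cv2) and the standard library are available. Lean on these libraries where they do the work, as an engineer would, in place of code of your own. Each camera call takes 0.05 s, during which the arm holds its last target. There are 200 camera calls.

## Working session

There is one attempt and no reset: what is moved stays moved. The work goes in short steps, each a Python script; the robot and the scene stay as the last script left them, time stands still between calls to the robot, and variables do not carry over. Pictures are saved under pics/ and viewed, at most 14 in all, crops included, and the job is handed in when it is done.

```bash
mkdir -p pics; ls; python3 - <<'E'
from cell import *
import cv2
for n in("scene","top"):
    cv2.imwrite(f"pics/{n}0.png",cv2.cvtColor(capture(n),cv2.COLOR_RGB2BGR)); print(n,get_calibration(n))
o=observe(); print(o["clock"],o["eef_rot"],o["gripper_width"])
E
```

```text
pics
scene {'fx': 430.3772096511676, 'fy': 430.3772096511676, 'cx': 277.3561192139057, 'cy': 213.68819830112358, 'origin': array([1037.3291568 , -907.5223574 ,  732.80650041]), 'orientation': array([58.62679993, -0.15444472, 29.42903863])}
top {'fx': 514.5232751053516, 'fy': 514.5232751053516, 'cx': 273.87872371127156, 'cy': 202.09426212438234, 'origin': array([ 2.25955483e+02, -8.40413786e-01,  1.89992911e+03]), 'orientation': array([  9.59749992,   0.17025699, -88.69231729])}
0.1 [-1.79912142e+02 -1.87271157e-02  1.72355256e+01] 85.42375087640984
```

View pics/top0.png

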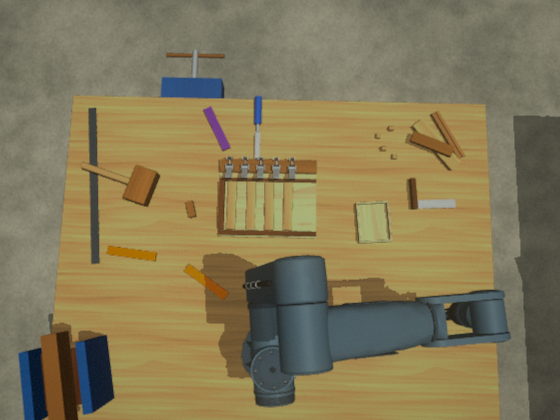

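View pics/scene0.png

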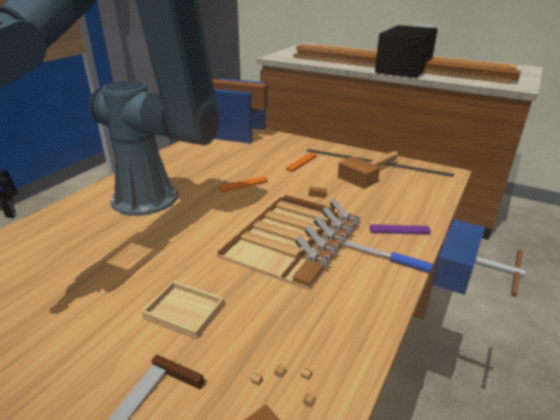

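Top view: the jig is around (268,198), with the stop on its left. The brown block at (191,209) is probably the spacer and the tray is at (372,222). The orange strips at (132,253) and (207,281) and the purple one at (216,128) are look-alikes. I'll enlarge to confirm.

```bash
python3 - <<'E'
import cv2,numpy as np
a=cv2.imread("pics/top0.png")[145:250,175:330]; b=cv2.imread("pics/scene0.png")[170:290,210:370]
a=cv2.resize(a,None,fx=5,fy=5,interpolation=cv2.INTER_CUBIC);b=cv2.resize(b,None,fx=5,fy=5,interpolation=cv2.INTER_CUBIC)
cv2.imwrite("pics/topc.png",a);cv2.imwrite("pics/scenec.png",b)
E
```

```text
(no output)
```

View pics/topc.png

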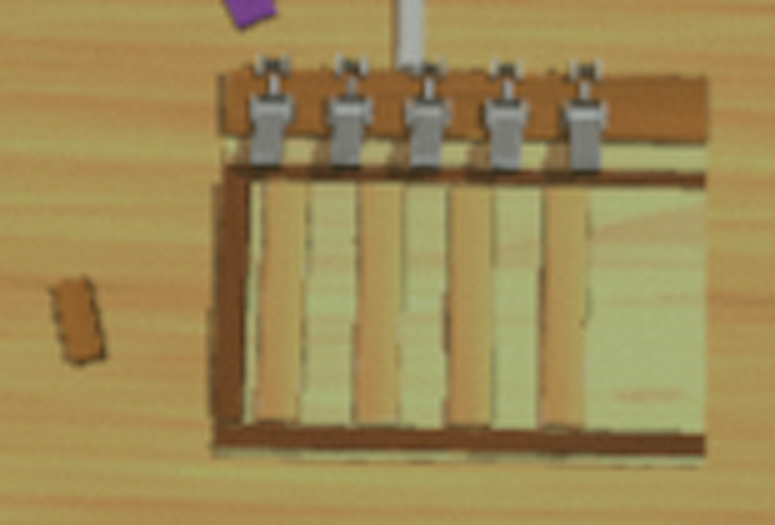

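View pics/scenec.png

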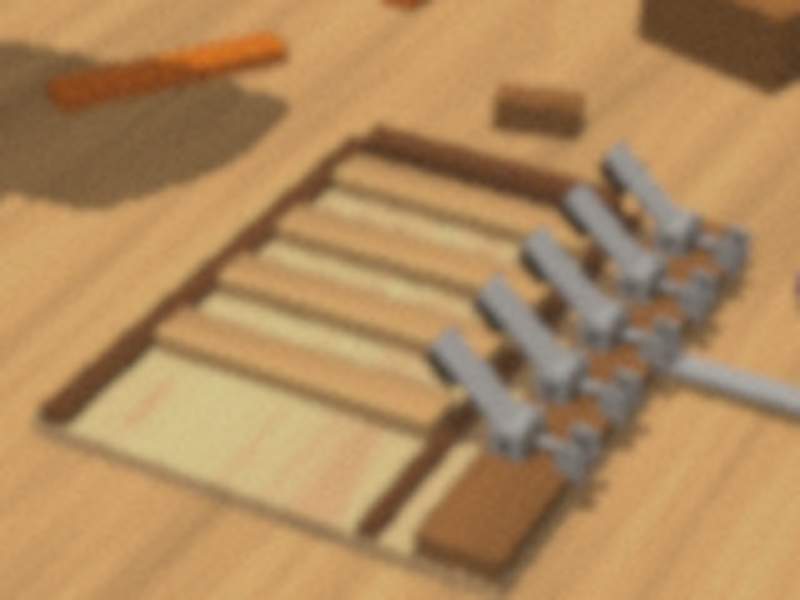

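Four tan slats fill places 1–4, evenly pitched with no wide gap, so slat 5 is absent. The brown block at top crop (78,321) is the spacer; it is the only hardwood block of that size. Next I'll compute the poses.

```bash
cat > h.py <<'E'
from cell import *
import numpy as np, cv2
from scipy.spatial.transform import Rotation as Ro
from scipy.optimize import least_squares
CAL={n:get_calibration(n) for n in("scene","top")}
def RM(c): return Ro.from_euler("xyz",c["orientation"],degrees=True).as_matrix()
def proj(n,P):
    c=CAL[n]; p=(np.atleast_2d(P)-c["origin"])@RM(c)
    return np.c_[c["cx"]+c["fx"]*p[:,0]/-p[:,2], c["cy"]+c["fy"]*-p[:,1]/-p[:,2]]
def ray(n,uv,z):
    c=CAL[n]; uv=np.atleast_2d(uv)
    d=np.c_[(uv[:,0]-c["cx"])/c["fx"],-(uv[:,1]-c["cy"])/c["fy"],-np.ones(len(uv))]@RM(c).T
    return c["origin"]+d*((z-c["origin"][2])/d[:,2])[:,None]
def jw(j,pose):
    j=np.atleast_2d(np.array(j,float)); a=np.radians(pose[2]); R=np.array([[np.cos(a),-np.sin(a),0],[np.sin(a),np.cos(a),0],[0,0,1]])
    return j@R.T+[pose[0],pose[1],0]
def crop(n,p): 
    o=dict(top=(175,145),scene=(210,170))[n]
    return (np.array(p,float)+.5)/5-.5+o
E
python3 - <<'E'
from h import *
hy=[144,86,28,-30,-88]
J=[(52.4,y,82.3) for y in hy]+[(-132,-180,20),(52,-180,20),(-132,160,20)]
T=crop("top",[(266,165),(345,166),(425,167),(505,168),(585,170),(705,433),(705,187),(243,427)])
JS=[(52.4,y,82.3) for y in hy]; S=crop("scene",[(614,150),(575,190),(533,237),(490,285),(443,337)])
def f(p,o=(0,0,0,0)):
    return np.r_[(proj("top",jw(J,p))-T-o[:2]).ravel(),(proj("scene",jw(JS,p))-S-o[2:]).ravel()]
r=least_squares(f,[450,10,0],loss="soft_l1"); print("jig",r.x); print(f(r.x).reshape(-1,2).round(2).tolist())
for nm,fn in(("top",lambda p:(proj("top",jw(J,p))-T).ravel()),("scene",lambda p:(proj("scene",jw(JS,p))-S).ravel())):
    print(nm,least_squares(fn,[450,10,0],loss="soft_l1").x)
P=r.x
# slats top ends (left,right edges at back and front), crop px
for L in [((264,305,185),(256,299,420)),((360,404,185),(354,398,423)),((451,494,188),(446,490,426)),((545,589,190),(539,583,430))]:
    q=[]
    for l,rr,y in L:
        w=ray("top",crop("top",[(l,y),(rr,y)]),26); a=np.radians(-P[2])
        d=w[:,:2]-P[:2]; q.append((d@np.array([[np.sin(-a)],[np.cos(a)]])).ravel().round(1))
    print("slat y",q)
img=cv2.cvtColor(cv2.imread("pics/top0.png"),cv2.COLOR_BGR2HSV)
sub=img[190:228,178:205]; print(sub[19,13],sub[2,2])
print("spacer",ray("top",crop("top",[(78,321),(70,283),(86,360)]),26).round(1).tolist())
print("tray",ray("top",[(357,202),(387,202),(390,241),(358,243)],25).round(1).tolist())
E
```

```text
jig [5.68140553e+02 3.61772072e+01 4.15119277e-01]
[[-0.13, -0.11], [0.11, -0.07], [0.16, -0.04], [0.22, -0.0], [0.28, -0.17], [0.33, 0.36], [0.43, 0.44], [0.13, 0.16], [-0.1, -0.37], [0.1, -0.0], [0.37, -0.45], [0.25, -0.45], [0.27, -0.52]]
top [5.68373986e+02 3.68702817e+01 5.38526461e-01]
scene [5.68476240e+02 3.42291470e+01 2.57660275e-01]
slat y [array([150.7, 120.2]), array([148.7, 117.2])]
slat y [array([79.3, 46.6]), array([76.8, 44.6])]
slat y [array([ 11.6, -20.4]), array([  9.4, -22.8])]
slat y [array([-58.3, -91. ]), array([-58.8, -90.9])]
[ 16 180 139] [ 21 133 169]
spacer [[510.7, 319.9, 26.0], [538.9, 327.2, 26.0], [481.8, 312.5, 26.0]]
tray [[550.0, -295.0, 25.0], [552.5, -405.7, 25.0], [408.4, -414.7, 25.0], [398.5, -298.0, 25.0]]
```

```bash
cat >> h.py <<'E'
JIG=[568.3,36.6,0.45]; YAW=90.45
def dn(yaw=YAW): return [180,0,yaw]
def J(x,y,z): return jw([x,y,z],JIG)[0]
def ob(): 
    o=observe(); return dict(t=round(o["clock"],1),p=np.round(o["ee_pos"],1).tolist(),F=np.round(o["contact_force"],1).tolist(),w=round(o["gripper_width"],1),g=round(o["gripper_force"],1))
E
python3 - <<'E'
from h import *
for s in (90.45,-89.55):
    for p in (J(-40,100,10),J(-40,-120,5),J(54,144,90),J(54,-30,50),[477,-353,30],[510,320,0]):
        q=inverse_kinematics(p,[180,0,s]); print(s,None if q is None else np.round(q,0).tolist())
movep([495,265,120],dn()); print(ob())
command_gripper(62); move_l([495,265,20],speed=150)
print(move_l([495,265,-20],speed=15,force_limit=4),ob())
move_l([495,265,30]); command_gripper(85)
print(move_l([495,265,-25],speed=20,force_limit=4),ob()); move_l([495,265,120],speed=200); print(ob())
E
```

```text
90.45 [2.0, 22.0, 104.0, -0.0, 55.0, 2.0]
90.45 [-22.0, 21.0, 105.0, 0.0, 54.0, -22.0]
90.45 [6.0, 26.0, 86.0, -0.0, 68.0, 5.0]
90.45 [-10.0, 26.0, 91.0, -0.0, 63.0, -11.0]
90.45 [-48.0, 25.0, 96.0, 0.0, 59.0, -48.0]
90.45 [21.0, 28.0, 95.0, -0.0, 57.0, 20.0]
-89.55 [2.0, 22.0, 104.0, -0.0, 55.0, -178.0]
-89.55 [-22.0, 21.0, 105.0, -0.0, 54.0, 158.0]
-89.55 [6.0, 26.0, 86.0, -0.0, 68.0, -175.0]
-89.55 [-10.0, 26.0, 91.0, -0.0, 63.0, 169.0]
-89.55 [-48.0, 25.0, 96.0, -0.0, 59.0, 132.0]
-89.55 [21.0, 28.0, 95.0, 0.0, 57.0, -160.0]
{'t': 3.2, 'p': [495.5, 264.3, 120.1], 'F': [0.0, 0.7, 0.2], 'w': 85.3, 'g': 0.0}
False {'t': 7.2, 'p': [495.0, 265.0, -20.0], 'F': [-0.6, 0.7, 0.5], 'w': 62.1, 'g': 0.0}
False {'t': 10.9, 'p': [495.0, 265.0, -25.0], 'F': [0.0, -0.6, 0.6], 'w': 84.8, 'g': 0.0}
{'t': 11.8, 'p': [494.1, 264.7, 118.8], 'F': [-0.7, 0.3, 0.0], 'w': 85.3, 'g': 0.0}
```

The bench wasn't felt at TCP z = -25, so I'll look at the gripper near the bench.

```bash
python3 - <<'E'
from h import *
p=[495,265,0]; move_l(p,speed=200); print(ob(),observe()["eef_rot"])
print(proj("scene",[p]),proj("top",[p]))
im=cv2.cvtColor(capture("scene"),cv2.COLOR_RGB2BGR)
cv2.imwrite("pics/g1.png",cv2.resize(im[90:240,230:430],None,fx=4,fy=4,interpolation=cv2.INTER_CUBIC))
E
```

```text
{'t': 12.6, 'p': [495.3, 265.1, 0.2], 'F': [-0.1, -0.2, 0.4], 'w': 84.8, 'g': 0.0} [ 1.79991785e+02 -2.88721788e-03  9.04501551e+01]
[[306.93401201 200.76142628]] [[205.81383755 214.34204937]]
```

View pics/g1.png

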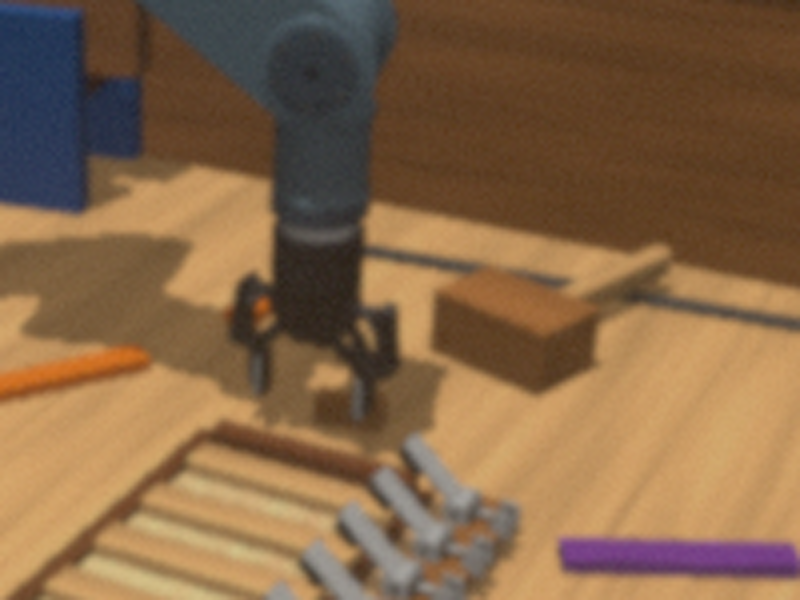

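The fingertips look about 25–30 mm above the TCP's nominal height, so I'll touch the bench at three openings to measure the offset.

```bash
python3 - <<'E'
from h import *
print(proj("scene",[[449,265,z] for z in(0,13,30)]+[[541,265,z] for z in (0,13,30)]))
x,y=495,265
for w,z0 in((85,-20),(62,-15),(0,12)):
    move_l([x,y,z0+25],speed=150); command_gripper(w); move_l([x,y,z0],speed=150)
    try: print(w,move_l([x,y,z0-35],speed=15,force_limit=4),ob())
    except Exception as e: print(w,e)
move_l([x,y,120],speed=200); print(ob())
E
```

```text
[[295.06198102 197.52537801]
 [295.15231138 194.25380281]
 [295.27167829 189.93058463]
 [319.11856924 204.08266217]
 [319.32318202 200.75506319]
 [319.59364217 196.35659442]]
85 True {'t': 14.7, 'p': [495.0, 265.0, -37.9], 'F': [-1.4, -0.5, 5.4], 'w': 85.1, 'g': 2.8}
62 True {'t': 17.0, 'p': [495.1, 265.0, -30.4], 'F': [-1.4, 0.0, 6.3], 'w': 62.0, 'g': 2.9}
0 False {'t': 21.0, 'p': [495.1, 265.0, -22.9], 'F': [0.4, 0.1, -0.1], 'w': 0.1, 'g': 0.0}
{'t': 21.9, 'p': [494.1, 264.8, 118.8], 'F': [0.3, -0.8, -0.2], 'w': -0.2, 'g': 0.0}
```

Measured tip heights are TCP +38 mm at opening 85, +30.5 at 62 and about +25.5 shut, and lateral position agrees with the picture. Now slat 1 and hold-down 1.

```bash
cat >> h.py <<'E'
def off(w): return np.interp(w,[0,62,85],[25.5,30.5,38])
def tip(x,y,z,w,**k): return move_l(J(x,y,z-off(w)),**k)
def jy():
    p=np.array(observe()["ee_pos"])-[JIG[0],JIG[1],0]; a=np.radians(JIG[2]); return round(-np.sin(a)*p[0]+np.cos(a)*p[1],2)
def push(y0,y1,F=5):
    "fingers open, drop behind a slat at jig y0, push to at most y1"
    tip(-40,y0,60,85,speed=250); print("down",tip(-40,y0,16,85,speed=100,force_limit=8),ob())
    tip(-40,y1-14,16,85,speed=40,force_limit=12)
    r=tip(-40,y1+6,16,85,speed=8,force_limit=F); print("push",r,jy(),ob())
    y=jy(); tip(-40,y-2.5,16,85,speed=30); tip(-40,y-2.5,75,85,speed=250)
def hold(y):
    tip(54,y,110,85,speed=300); command_gripper(0); tip(54,y,90,0,speed=200)
    r=tip(54,y,47,0,speed=60,force_limit=35); print("hd",r,ob()); tip(54,y,110,0,speed=250)
E
python3 - <<'E'
from h import *
movep(J(-40,98.5,100),dn()); command_gripper(85)
push(98.5,117)
hold(144)
print(ob()); im=cv2.cvtColor(capture("scene"),cv2.COLOR_RGB2BGR)
cv2.imwrite("pics/s1.png",cv2.resize(im[130:280,210:410],None,fx=4,fy=4,interpolation=cv2.INTER_CUBIC))
E
```

```text
down False {'t': 24.3, 'p': [528.1, 134.8, -21.4], 'F': [0.7, 0.0, 0.2], 'w': 85.0, 'g': 0.0}
push True 113.69 {'t': 26.0, 'p': [527.1, 150.0, -22.4], 'F': [-0.4, -1.0, 0.3], 'w': 84.7, 'g': 0.6}
hd False {'t': 29.0, 'p': [621.3, 181.0, 21.6], 'F': [0.1, -1.0, -0.2], 'w': 0.1, 'g': 0.0}
{'t': 29.4, 'p': [622.8, 181.2, 87.0], 'F': [-0.4, -0.7, -0.9], 'w': -0.2, 'g': 0.0}
```

View pics/s1.png

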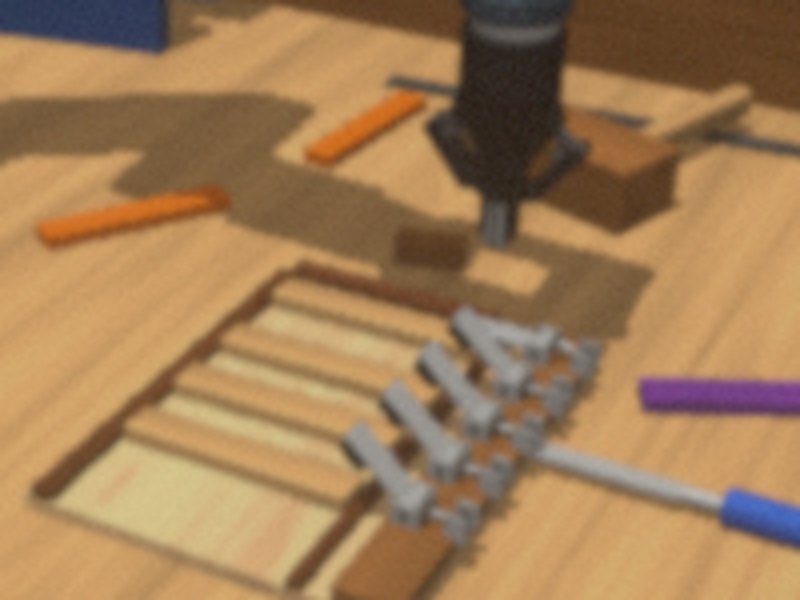

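Hold-down 1 is shut. The push ended 3 mm early, so I'll check slat 1's gap in the top view.

```bash
python3 - <<'E'
from h import *
movep([480,150,200],dn())
im=cv2.cvtColor(capture("top"),cv2.COLOR_RGB2BGR); cv2.imwrite("pics/t1full.png",im); print(ob())
for z,yy in((12,160),(26,160),(34,160),(26,128)): print(z,yy,proj("top",[J(-80,yy,z),J(20,yy,z)]).round(2).tolist())
for nm in("top0","t1full"):
    i=cv2.imread(f"pics/{nm}.png").astype(int); print(nm); 
    for r0 in(192,212): print(i[r0:r0+14,214:240].mean(0).round().astype(int)[:,[0,2]].tolist())
E
python3 -c "
import cv2;i=cv2.imread('pics/t1full.png')[170:235,180:310]
cv2.imwrite('pics/t1.png',cv2.resize(i,None,fx=6,fy=6,interpolation=cv2.INTER_CUBIC))"
```

```text
{'t': 30.3, 'p': [480.2, 149.9, 198.7], 'F': [-0.7, -0.2, 0.2], 'w': 0.1, 'g': 0.0}
12 160 [[223.9, 216.42], [224.73, 189.91]]
26 160 [[223.52, 215.89], [224.36, 189.2]]
34 160 [[223.3, 215.58], [224.15, 188.78]]
26 128 [[232.22, 216.01], [232.98, 189.32]]
top0
[[81, 170], [81, 170], [81, 170], [65, 140], [46, 106], [38, 104], [37, 109], [37, 108], [36, 105], [36, 105], [60, 112], [98, 152], [97, 157], [79, 148], [77, 162], [82, 171], [84, 170], [85, 170], [86, 170], [89, 170], [90, 169], [92, 165], [96, 154], [106, 162], [112, 169], [112, 169]]
[[82, 171], [81, 170], [65, 140], [48, 107], [40, 104], [36, 108], [37, 108], [36, 108], [37, 112], [42, 98], [91, 144], [103, 164], [83, 149], [74, 160], [77, 170], [79, 170], [81, 170], [84, 170], [86, 169], [89, 169], [92, 168], [89, 149], [102, 158], [110, 169], [111, 169], [111, 168]]
t1full
[[89, 72], [89, 72], [89, 72], [89, 72], [88, 71], [88, 72], [88, 72], [89, 72], [88, 71], [88, 72], [88, 72], [88, 71], [87, 71], [87, 71], [87, 71], [87, 71], [87, 71], [86, 71], [81, 68], [74, 64], [61, 56], [71, 61], [96, 77], [103, 82], [103, 82], [103, 82]]
[[66, 137], [68, 142], [58, 124], [47, 99], [37, 92], [33, 90], [34, 93], [34, 92], [36, 95], [38, 82], [37, 62], [37, 54], [47, 61], [54, 68], [54, 68], [46, 60], [42, 57], [44, 58], [58, 86], [88, 132], [104, 156], [93, 129], [97, 91], [104, 82], [104, 82], [103, 82]]
```

View pics/t1.png

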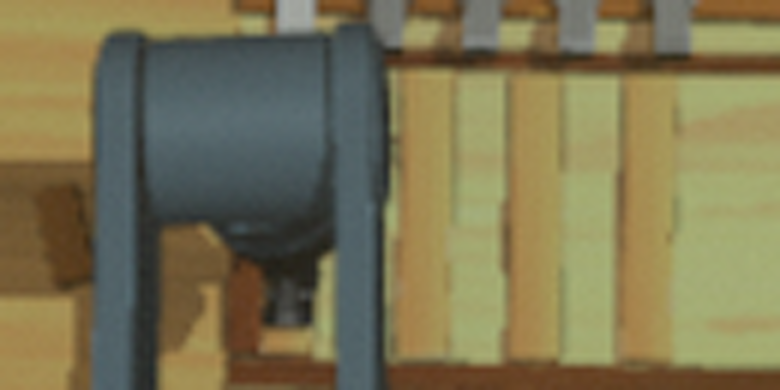

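```bash
python3 - <<'E'
from h import *
movep([450,-200,200],dn())
im=cv2.cvtColor(capture("top"),cv2.COLOR_RGB2BGR); cv2.imwrite("pics/t2.png",im); print(ob())
i=im.astype(int)
for r0 in(190,204,216): print(i[r0:r0+8,214:240].mean(0).round().astype(int)[:,[0,2]].tolist())
h=cv2.cvtColor(im,cv2.COLOR_BGR2HSV)[190:230,176:214]
m=cv2.inRange(h,(8,150,60),(19,255,165)); m=cv2.morphologyEx(m,cv2.MORPH_OPEN,np.ones((3,3)))
c=max(cv2.findContours(m,cv2.RETR_EXTERNAL,cv2.CHAIN_APPROX_NONE)[0],key=cv2.contourArea); r=cv2.minAreaRect(c); print(r)
print(ray("top",np.array(r[0])+[176,190],26))
E
```

```text
{'t': 31.7, 'p': [450.4, -199.0, 199.8], 'F': [-0.6, -0.0, 0.5], 'w': 0.2, 'g': 0.0}
[[85, 169], [85, 169], [85, 169], [68, 142], [47, 107], [39, 104], [35, 106], [36, 105], [36, 105], [36, 110], [50, 118], [72, 154], [82, 170], [84, 169], [85, 169], [85, 168], [89, 168], [89, 168], [97, 166], [96, 153], [102, 159], [108, 167], [108, 168], [109, 168], [108, 167], [109, 167]]
[[80, 168], [81, 169], [71, 151], [56, 126], [46, 111], [36, 106], [37, 108], [36, 108], [35, 107], [33, 90], [66, 142], [80, 169], [81, 169], [81, 168], [84, 169], [86, 168], [89, 169], [89, 168], [78, 146], [98, 154], [112, 167], [112, 168], [113, 168], [113, 167], [113, 167], [113, 167]]
[[80, 169], [79, 168], [64, 139], [45, 102], [39, 103], [34, 107], [35, 108], [35, 107], [37, 111], [43, 108], [67, 148], [77, 169], [78, 168], [80, 169], [82, 168], [85, 168], [88, 168], [92, 168], [86, 145], [99, 153], [110, 166], [109, 167], [109, 167], [110, 167], [109, 166], [110, 167]]
((14.288461685180664, 18.442306518554688), (16.277639389038086, 7.844645023345947), 78.69007110595703)
[[511.99709642 319.61306666  26.        ]]
```

Slat 1 is flush with the stop, with no board showing between columns 223 and 232. The fingers' effective half-width is about 14 mm. Next I'll pick the spacer and lay it in gap 1.

```bash
cat >> h.py <<'E'
def lay(y):
    "held spacer -> lay it at jig y, x=-40, and let go"
    move_l(J(-40,y,45)); 
    r=move_l(J(-40,y,-8),speed=120); r=move_l(J(-40,y,-16.5),speed=20,force_limit=5); print("lay",r,ob())
    command_gripper(85); move_l(J(-40,y,45),speed=200)
E
python3 - <<'E'
from h import *
s=[511.5,320]
movep(s+[60],dn(104.4)); command_gripper(85); 
print("dn",move_l(s+[-27],speed=100,force_limit=8),ob()); command_gripper(50); print(ob())
move_l(s+[45],speed=100); print(ob())
movep(J(-40,103,45),dn()); print(ob())
im=cv2.cvtColor(capture("scene"),cv2.COLOR_RGB2BGR)
cv2.imwrite("pics/p1.png",cv2.resize(im[130:280,210:410],None,fx=4,fy=4,interpolation=cv2.INTER_CUBIC))
E
```

```text
dn False {'t': 35.4, 'p': [512.2, 320.3, -26.3], 'F': [-0.4, 0.1, 0.3], 'w': 84.9, 'g': 0.0}
{'t': 35.8, 'p': [512.5, 320.4, -25.9], 'F': [-0.9, 0.1, 5.4], 'w': 58.7, 'g': 65.5}
{'t': 36.6, 'p': [510.9, 319.8, 44.4], 'F': [0.7, -0.6, -1.1], 'w': 59.1, 'g': 64.8}
{'t': 37.4, 'p': [527.4, 139.9, 44.7], 'F': [0.2, 0.2, -0.2], 'w': 58.9, 'g': 64.8}
```

View pics/p1.png

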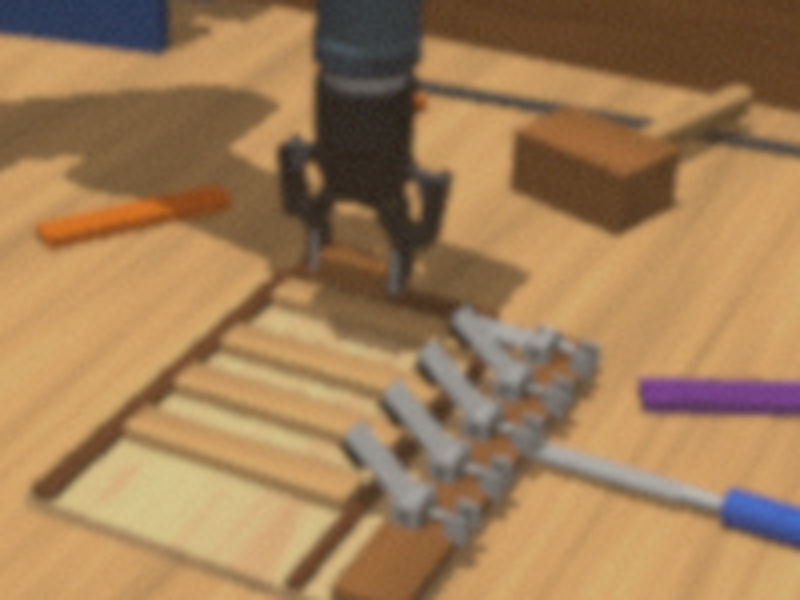

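The block is held squarely by its end faces, at (355,270) in the crop. Next: lay it, push slat 2 and shut hold-down 2.

```bash
python3 - <<'E'
from h import *
print(ob()); lay(103); print(ob())
push(27,58); print(ob())
hold(86)
movep([450,-200,200],dn()); print(ob())
for n in("top","scene"):
    im=cv2.cvtColor(capture(n),cv2.COLOR_RGB2BGR); cv2.imwrite(f"pics/a_{n}.png",im)
    t=cv2.resize(im[165:240,210:310] if n=="top" else im[170:260,230:350],(600,450) if n=="top" else (600,450),interpolation=cv2.INTER_CUBIC)
    cv2.imwrite(f"pics/a_{n}c.png",t)
a=cv2.imread("pics/a_topc.png");b=cv2.imread("pics/a_scenec.png")
cv2.imwrite("pics/a2.png",cv2.resize(np.hstack([a,b]),(800,300)))
E
```

```text
{'t': 37.5, 'p': [527.4, 140.4, 44.8], 'F': [0.2, 1.4, -1.2], 'w': 59.1, 'g': 64.8}
lay True {'t': 38.7, 'p': [528.4, 139.3, -13.9], 'F': [-0.1, 0.1, 5.0], 'w': 58.6, 'g': 65.6}
{'t': 39.5, 'p': [528.0, 139.3, 45.6], 'F': [-0.8, -0.2, 0.0], 'w': 85.2, 'g': 0.0}
down False {'t': 40.6, 'p': [528.2, 63.7, -22.0], 'F': [0.4, 0.3, 0.7], 'w': 85.0, 'g': 0.0}
push True 55.78 {'t': 42.6, 'p': [527.6, 92.1, -22.3], 'F': [1.6, -1.4, 0.4], 'w': 84.8, 'g': 0.7}
{'t': 43.3, 'p': [528.9, 89.6, 38.2], 'F': [0.5, -0.3, -1.2], 'w': 85.1, 'g': 0.0}
hd True {'t': 45.1, 'p': [621.1, 123.3, 55.7], 'F': [1.8, -0.3, 10.2], 'w': 0.3, 'g': 5.3}
{'t': 46.8, 'p': [450.2, -199.4, 199.5], 'F': [-0.4, 0.4, -0.4], 'w': -0.0, 'g': 0.0}
```

View pics/a2.png

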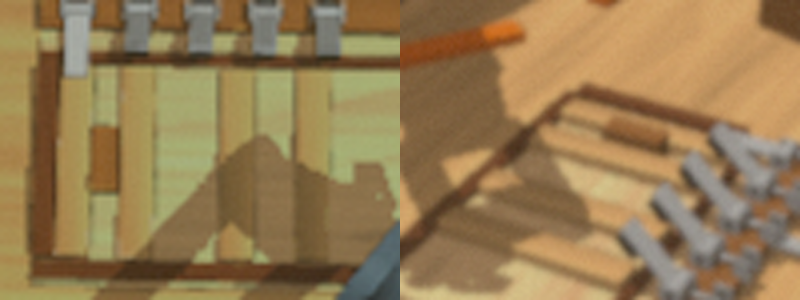

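Slat 2 is snug (push ended at 55.8, expected 55.7). Hold-down 2 was not shut because the stop tripped on the touch impact, so I'll press again more slowly.

```bash
cat >> h.py <<'E'
def hold(y):
    tip(54,y,110,85,speed=300); command_gripper(0); tip(54,y,90,0,speed=150)
    r=tip(54,y,47,0,speed=22,force_limit=36); print("hd",r,ob()); tip(54,y,110,0,speed=250)
def pick(y):
    "take the spacer out of the gap at jig y; tips stay above the slats"
    tip(-40,y,90,0,speed=300); command_gripper(85)
    print("dn",move_l(J(-40,y,-1.5),speed=60,force_limit=8),jy()); command_gripper(50); print("grip",ob())
    move_l(J(-40,y,45),speed=80); print("up",ob())
E
python3 - <<'E'
from h import *
movep(J(54,86,85),dn()); hold(86)
movep([450,-200,200],dn()); print(ob())
for n in("top","scene"):
    im=cv2.cvtColor(capture(n),cv2.COLOR_RGB2BGR); cv2.imwrite(f"pics/b_{n}.png",im)
i=cv2.imread("pics/b_top.png").astype(int); print(i[200:210,228:262].mean(0).round().astype(int)[:,[0,2]].tolist())
print(proj("top",[J(-60,y,26) for y in(128,102,70)]).round(1).tolist())
b=cv2.imread("pics/b_scene.png")[170:260,230:350]; cv2.imwrite("pics/b2.png",cv2.resize(b,(600,450),interpolation=cv2.INTER_CUBIC))
E
```

```text
hd True {'t': 49.9, 'p': [621.1, 123.1, 56.7], 'F': [-4.4, -1.4, 15.6], 'w': 0.5, 'g': 8.0}
{'t': 51.6, 'p': [450.2, -199.3, 199.5], 'F': [0.7, -0.2, 0.5], 'w': 0.2, 'g': 0.0}
[[84, 168], [86, 168], [88, 168], [87, 164], [64, 139], [43, 133], [46, 143], [46, 144], [45, 141], [43, 137], [43, 135], [36, 102], [65, 143], [79, 168], [81, 168], [84, 169], [84, 169], [86, 168], [88, 168], [92, 168], [82, 143], [102, 154], [114, 167], [113, 167], [114, 166], [114, 167], [115, 166], [115, 167], [115, 167], [115, 167], [115, 167], [115, 167], [116, 167], [113, 164]]
[[232.4, 210.6], [239.4, 210.7], [248.1, 210.9]]
```

View pics/b2.png

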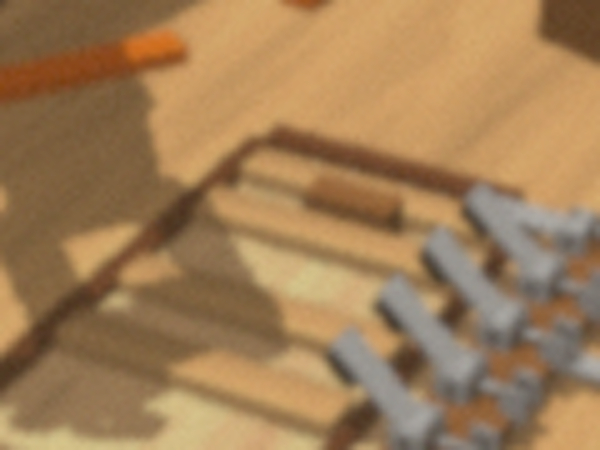

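The arm tip (jig x 52) was wedging into the seam between the shut fingers (x 54). I'll press at x=60 instead, so that one finger bears on it.

```bash
sed -i 's/tip(54,y,/tip(XH,y,/g; 1a XH=60' h.py; python3 - <<'E'
from h import *
movep(J(XH,86,85),dn()); hold(86)
movep([450,-200,200],dn()); print(ob())
im=cv2.cvtColor(capture("scene"),cv2.COLOR_RGB2BGR); cv2.imwrite("pics/c_scene.png",im)
cv2.imwrite("pics/c2.png",cv2.resize(im[170:260,230:350],(600,450),interpolation=cv2.INTER_CUBIC))
E
```

```text
hd False {'t': 56.0, 'p': [627.7, 123.1, 21.7], 'F': [-0.1, -0.2, 0.2], 'w': -0.0, 'g': 0.0}
{'t': 57.8, 'p': [450.3, -199.3, 199.5], 'F': [0.2, -0.9, 0.3], 'w': 0.5, 'g': 0.0}
```

View pics/c2.png

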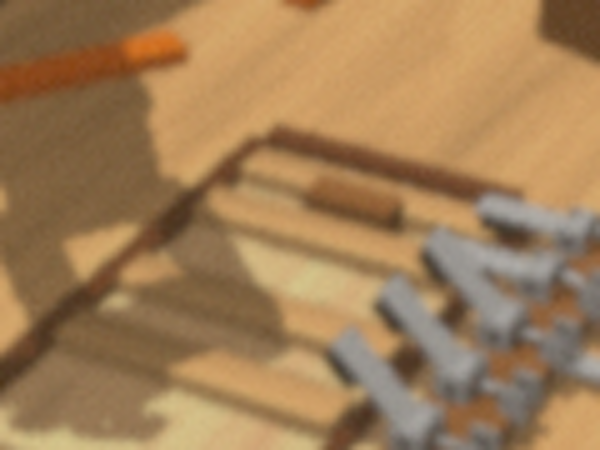

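Hold-downs 1 and 2 are shut and the spacer is in gap 1. Now gap 2 and slat 3.

```bash
cat >> h.py <<'E'
def lay(y):
    move_l(J(-40,y,45)); move_l(J(-40,y,7),speed=120); r=move_l(J(-40,y,-4),speed=15,force_limit=5); print("lay",r,ob())
    command_gripper(85); move_l(J(-40,y,45),speed=200)
def look(n):
    movep([450,-200,200],dn())
    for c in("top","scene"): cv2.imwrite(f"pics/{n}_{c}.png",cv2.cvtColor(capture(c),cv2.COLOR_RGB2BGR))
    a=cv2.imread(f"pics/{n}_top.png")[165:240,210:310];b=cv2.imread(f"pics/{n}_scene.png")[170:260,230:350]
    cv2.imwrite(f"pics/{n}.png",np.vstack([cv2.resize(x,(400,300),interpolation=cv2.INTER_CUBIC) for x in(a,b)]))
E
python3 - <<'E'
from h import *
movep(J(-40,115,80),dn()); pick(115); 
if abs(observe()["gripper_width"]-59)>2: raise SystemExit("no grip")
lay(43); push(-40,0); hold(28); look("d"); print(ob())
E
```

```text
dn False 115.03
grip {'t': 61.9, 'p': [528.1, 151.3, -0.6], 'F': [-1.0, 0.2, 5.7], 'w': 58.2, 'g': 64.6}
up {'t': 62.7, 'p': [527.2, 151.3, 45.0], 'F': [-0.7, 0.3, -0.5], 'w': 58.2, 'g': 64.1}
lay True {'t': 64.3, 'p': [528.2, 79.3, -0.6], 'F': [-0.3, 0.4, 3.8], 'w': 58.0, 'g': 64.7}
down False {'t': 66.2, 'p': [528.7, -3.3, -22.0], 'F': [0.7, -0.0, 0.8], 'w': 85.1, 'g': 0.0}
push False 6.02 {'t': 69.6, 'p': [528.2, 42.3, -22.0], 'F': [-1.3, -3.6, 0.2], 'w': 85.2, 'g': 1.9}
hd False {'t': 73.9, 'p': [628.2, 65.1, 21.7], 'F': [0.6, 0.7, -0.2], 'w': 0.1, 'g': 0.0}
{'t': 75.7, 'p': [450.4, -199.1, 199.4], 'F': [0.7, -0.1, 0.7], 'w': -0.1, 'g': 0.0}
```

View pics/d.png

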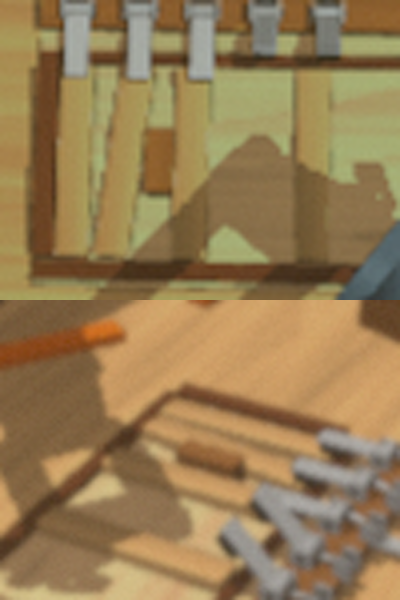

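The push of slat 3 (under 5 N) swung slat 2 about its clamp: its front end went toward +y, and slat 3 is over-travelled too. I'll measure both before mending.

```bash
cat >> h.py <<'E'
def slats(im,xs=(25,5,-15,-35,-55,-75,-95,-115)):
    "slat edges in jig y (26 mm plane) along lines of jig x; B/R ratio crossing"
    f=cv2.GaussianBlur(im,(0,0),0.6).astype(np.float32); ys=np.arange(162,-130,-.5); out={}
    for x in xs:
        acc=[]
        for dx in(-6,-3,0,3,6):
            uv=proj("top",[J(x+dx,y,26) for y in ys]).astype(np.float32)
            s=cv2.remap(f,uv[:,:1],uv[:,1:],cv2.INTER_LINEAR)[:,0]; acc.append(s)
        s=np.mean(acc,0); q=s[:,0]/s[:,2]-.585; k=np.where((q[:-1]*q[1:]<0))[0]
        out[x]=[round(float(ys[i]-.5*q[i]/(q[i]-q[i+1])),1) for i in k if ys[i]<158]
    return out
E
python3 - <<'E'
from h import *
movep([300,-450,350],dn()); print(ob())
im=cv2.cvtColor(capture("top"),cv2.COLOR_RGB2BGR); cv2.imwrite("pics/e_top.png",im)
for k,v in slats(im).items(): print(k,v)
print("ref b"); 
for k,v in slats(cv2.imread("pics/b_top.png")).items(): print(k,v)
E
```

```text
{'t': 76.9, 'p': [300.7, -449.0, 349.1], 'F': [-0.6, 0.7, -1.2], 'w': 0.2, 'g': 0.0}
25 [128.1, 108.0, 74.1, 53.5, 22.0, -58.6, -91.8]
5 [132.4, 111.2, 78.1, 53.8, 21.8, -57.6, -91.8]
-15 [127.9, 115.3, 25.1, -56.0, -89.7]
-35 [128.4, 115.0, 22.2, -56.1, -89.1]
-55 [127.6, 118.3, 21.4, -56.2, -89.0]
-75 [127.5, 122.1, 85.8, 56.1, 21.1, -56.2, -88.1]
-95 [89.8, 53.9, 20.7, -56.3, -86.8]
-115 [92.1, 54.0, 21.2, -57.1, -89.6]
ref b
25 [128.4, 104.4, 70.4, 11.8, -20.7, -58.6, -91.7]
5 [132.1, 105.0, 70.0, 11.7, -22.1, -57.6, -91.6]
-15 [70.1, 11.7, -34.8, -56.2, -89.2]
-35 [71.1, 13.3, -88.9]
-55 [71.1, 22.4, -95.3, -113.1]
-75 [127.3, 104.8, 71.0, 39.6]
-95 [128.7, 106.2, 73.9, 58.5]
-115 [130.3, 104.2, 23.3, 13.0, -127.3]
```

Edge fits: slat 1's trailing edge is at 128 (right). Slat 2 is turned about 7° about its clamp, and slat 3 is straight but 9–10 mm too far toward the stop. To mend this I'll park the spacer on the free end of the board, then shift both slats back by gripping them across their width.

```bash
cat >> h.py <<'E'
def drag(x,y0,y1,yaw=0.45):
    "grip a slat across its width at jig x, carry it from y0 to y1 (jig)"
    o=[180,0,yaw]; command_gripper(40)
    movep(J(x,y0,40),o); print("dn",move_l(J(x,y0,-11.5),speed=70,force_limit=8)); command_gripper(20); print("grip",jy(),ob())
    n=[*J(x,y1,-11.5)]; move_l(n,speed=15); wait(.2); print("at",jy(),ob()); command_gripper(40); move_l(J(x,y1,40),speed=200)
def rel(x,y0,yaw): pass
E
python3 - <<'E'
from h import *
movep(J(-40,67,70),dn()); pick(67)
if abs(observe()["gripper_width"]-58.5)>3: raise SystemExit("no grip")
lay(-140)
drag(0,37.5,27)
movep([300,-450,350],dn()); im=cv2.cvtColor(capture("top"),cv2.COLOR_RGB2BGR); cv2.imwrite("pics/f_top.png",im)
for k,v in slats(im).items(): print(k,v)
print(ob())
E
```

```text
dn False 66.97
grip {'t': 82.0, 'p': [528.2, 103.3, -0.6], 'F': [-1.3, -0.8, 5.9], 'w': 57.9, 'g': 64.3}
up {'t': 82.7, 'p': [527.6, 103.3, 45.0], 'F': [0.1, -0.5, -0.8], 'w': 57.7, 'g': 64.4}
lay True {'t': 85.2, 'p': [529.6, -103.8, -0.6], 'F': [0.0, 0.6, 4.9], 'w': 58.4, 'g': 64.9}
dn True
grip 36.69 {'t': 89.0, 'p': [566.9, 73.3, -1.6], 'F': [-1.2, -4.7, -1.0], 'w': 28.8, 'g': 59.0}
at 33.06 {'t': 90.4, 'p': [571.1, 69.7, -4.3], 'F': [-17.2, 22.2, 54.5], 'w': 29.2, 'g': 82.9}
25 [128.5, 108.1, 74.6, 53.4, 19.8, -58.5, -91.8]
5 [132.2, 111.1, 78.1, 53.0, 19.5, -57.5, -91.7]
-15 [128.0, 115.5, 81.1, 54.2, 19.3, -56.2, -89.5, -122.2]
-35 [128.6, 114.9, 82.3, 52.5, 21.1, -56.2, -89.3, -122.4]
-55 [127.6, 118.3, 83.8, 51.6, 20.6, -56.1, -89.1, -122.2]
-75 [127.5, 122.3, 86.1, 51.2, 20.3, -56.2, -88.2]
-95 [89.8, 53.9, 19.6, -56.3, -87.0]
-115 [128.6, 127.5, 92.0, 52.6, 19.5, -57.0, -89.6]
{'t': 93.5, 'p': [300.4, -449.6, 349.4], 'F': [-0.5, 0.2, -0.1], 'w': 39.7, 'g': 0.0}
```

The first grip attempt caught a slat's top edge. I'll free slat 2 first, gripping it square to its turned angle at x=8, searching for the gap with light touches.

```bash
cat >> h.py <<'E'
def enter(x,y,yaw,w,dys=(0,-2,2,-4,4),zt=-11):
    o=[180,0,yaw]; movep(J(x,y,30),o); command_gripper(w)
    for d in dys:
        move_l(J(x,y+d,5),speed=120); r=move_l(J(x,y+d,zt),speed=30,force_limit=5); z=observe()["ee_pos"][2]
        print("try",d,r,round(z,1),np.round(observe()["torque"],2)) 
        if z<zt+3: return d
        move_l(J(x,y+d,5),speed=120)
    return None
def carry(x,y,yaw,zt=-11):
    command_gripper(20); print("grip",jy(),ob())
    move_l(J(x,y,zt),speed=20,frame=[180,0,yaw]); wait(.2); print("at",jy(),ob()); command_gripper(38); move_l(J(x,y,30),speed=150)
E
python3 - <<'E'
from h import *
d=enter(8,92,-6.9,37)
if d is not None: carry(8,84+d/2,0.45)
else: move_l(J(8,92,60),speed=150)
movep([300,-450,350],dn()); im=cv2.cvtColor(capture("top"),cv2.COLOR_RGB2BGR); cv2.imwrite("pics/g_top.png",im)
for k,v in slats(im).items(): print(k,v)
print(ob())
E
```

```text
try 0 True -0.2 [-0.13  0.31 -0.01]
try -2 False -11.1 [-0.06  0.02  0.03]
grip 89.57 {'t': 98.3, 'p': [575.6, 126.2, -10.6], 'F': [-2.2, -3.4, 3.7], 'w': 30.5, 'g': 60.7}
at 83.83 {'t': 99.0, 'p': [575.8, 120.5, -10.6], 'F': [-2.8, 3.8, 5.6], 'w': 30.2, 'g': 60.8}
25 [128.1, 105.0, 71.2, 53.5, 19.9, -58.7, -91.7]
5 [132.3, 105.0, 71.9, 53.1, 19.8, -57.5, -92.2]
-15 [128.0, 105.3, 71.9, 54.4, 19.4, -56.2, -89.6, -122.5]
-35 [128.4, 106.8, 75.0, 52.4, 21.0, -56.0, -89.3, -122.3]
-55 [127.6, 107.5, 72.3, 51.8, 20.3, -56.0, -89.2, -122.3]
-75 [127.7, 106.6, 72.0, 51.3, 20.1, -56.3, -88.4]
-95 [128.7, 106.0, 71.3, 54.1, 19.6, -56.3, -87.2]
-115 [130.5, 105.4, 72.1, 52.8, 19.5, -57.2, -89.6]
{'t': 102.2, 'p': [300.4, -449.6, 349.5], 'F': [0.2, -0.7, 1.0], 'w': 37.8, 'g': 0.0}
```

Slat 2 is straight again. This shows a robot-to-camera y offset of about 3.2 mm, which also explains the finger half-width. Next I'll move slat 3 back, give slat 2 slight clearance, then lay the spacer in gap 1 and snug slat 2 against slat 1 and the stop.

```bash
cat >> h.py <<'E'
DY=-3.2   # robot jy = jig y + DY
def carry(x,y,yaw=0.45,zt=-11):
    command_gripper(20); wait(.1); print("grip",jy(),ob()["w"]); c=y
    for k in range(3):
        move_l(J(x,c,zt),speed=20,frame=[180,0,yaw]); wait(.15); e=y-np.mean([jy() for _ in range(3)]); c+=e
        if abs(e)<.25: break
    print("at",jy(),ob()); command_gripper(38); wait(.1); move_l(J(x,c,30),speed=150)
E
python3 - <<'E'
from h import *
if enter(8,35.3+DY,0.45,37) is None: raise SystemExit
carry(8,28+DY)
if enter(8,86.8+DY,0.45,38) is None: raise SystemExit
carry(8,84+DY)
movep([300,-450,350],dn()); im=cv2.cvtColor(capture("top"),cv2.COLOR_RGB2BGR); cv2.imwrite("pics/h_top.png",im)
for k,v in slats(im).items(): print(k,v)
h=cv2.cvtColor(im,cv2.COLOR_BGR2HSV); m=cv2.inRange(h,(8,150,60),(19,255,165)); m[:, :296]=0; m[:,312:]=0; m[:185]=0;m[230:]=0
c=max(cv2.findContours(m,cv2.RETR_EXTERNAL,cv2.CHAIN_APPROX_NONE)[0],key=cv2.contourArea); r=cv2.minAreaRect(c); print(r, ray("top",r[0],38)-J(0,0,0)); print(ob())
E
```

```text
try 0 False -11.1 [ 0.07  0.03 -0.02]
grip 32.03 30.6
at 24.94 {'t': 107.3, 'p': [576.3, 61.6, -10.6], 'F': [-1.0, 12.1, 6.1], 'w': 30.3, 'g': 60.5}
try 0 False -11.1 [ 0.01 -0.03  0.04]
grip 83.75 30.3
at 81.13 {'t': 111.3, 'p': [575.9, 117.8, -10.6], 'F': [-1.2, 11.8, 3.3], 'w': 30.3, 'g': 60.4}
25 [128.2, 102.2, 69.9, 47.5, 14.7, -58.5, -92.0]
5 [132.4, 104.7, 69.8, 47.4, 15.0, -57.6, -91.9]
-15 [127.9, 104.5, 73.2, 45.2, 14.4, -56.0, -89.4, -122.4]
-35 [128.6, 101.2, 71.1, 44.3, 14.0, -56.0, -89.1, -122.3]
-55 [127.4, 102.1, 68.0, 47.5, 13.0, -56.0, -89.2, -122.2]
-75 [127.8, 103.1, 68.3, 45.3, 12.9, -56.2, -88.2]
-95 [128.7, 102.4, 67.5, 43.5, 12.3, -56.2, -87.0]
-115 [130.4, 101.5, 67.9, 44.5, 12.0, -57.3, -89.7]
((305.5, 205.5), (15.0, 5.0), 90.0) [[ -37.78349492 -140.88759832   38.        ]]
{'t': 114.6, 'p': [300.4, -449.6, 349.5], 'F': [0.0, 0.3, 0.1], 'w': 37.9, 'g': 0.0}
```

Slats 2 and 3 are back to within 1–3 mm with a slight skew. Now I'll lay the spacer in gap 1 and snug slat 2 against it, gripping at the back end and then at the front.

```bash
cat >> h.py <<'E'
def mean_jy(): return float(np.mean([jy() for _ in range(5)]))
def snug(x,y,F,w=38):
    "grip slat centred at robot jy y, draw +y till force F or 2 mm past; returns reading"
    if enter(x,y,0.45,w,(0,-1.5,1.5)) is None: return None
    command_gripper(20); wait(.1); a=mean_jy(); r=move_l(J(x,a+3.5,-11),speed=8,force_limit=F); b=mean_jy(); print("snug",x,r,round(a,2),round(b,2),ob())
    command_gripper(38); wait(.1); c=mean_jy(); move_l(J(x,c,40),speed=150); return b
E
python3 - <<'E'
from h import *
movep(J(-40,-144,60),dn()); pick(-144)
if abs(observe()["gripper_width"]-58.5)>3: raise SystemExit("no grip")
y=114+DY; move_l(J(-40,y,45),speed=300)
for d in (0,1,-1,2,-2):
    move_l(J(-40,y+d,16),speed=120); r=move_l(J(-40,y+d,-4),speed=25,force_limit=4); z=observe()["ee_pos"][2]; print("lay",d,r,z)
    if z<4: break
print(ob())
if z<4:
    command_gripper(85); move_l(J(-40,y+d,45),speed=200)
    print(snug(8,84+DY,22)); print(snug(-95,83.5+DY,9))
im=cv2.cvtColor(capture("top"),cv2.COLOR_RGB2BGR); cv2.imwrite("pics/i_top.png",im); print(ob())
E
```

```text
dn False -144.15
grip {'t': 118.8, 'p': [530.2, -108.0, -0.6], 'F': [0.2, -0.0, 5.3], 'w': 58.0, 'g': 64.7}
up {'t': 119.5, 'p': [529.3, -107.6, 45.0], 'F': [0.4, 0.2, -1.8], 'w': 58.2, 'g': 64.1}
lay 0 True 13.088839696357109
lay 1 True -0.6245247443230767
{'t': 122.2, 'p': [527.1, 148.1, -0.6], 'F': [-0.7, 0.1, 6.2], 'w': 58.4, 'g': 64.8}
try 0 False -11.0 [-0.02 -0.03 -0.05]
snug 8 False 80.99 81.55 {'t': 126.8, 'p': [575.8, 118.2, -10.6], 'F': [-2.4, -11.5, 6.7], 'w': 30.3, 'g': 60.6}
81.55
try 0 False -11.0 [ 0.   -0.01 -0.05]
snug -95 True 80.37 81.98 {'t': 130.1, 'p': [472.8, 117.8, -10.6], 'F': [0.0, -1.3, 4.0], 'w': 30.5, 'g': 59.7}
81.98
{'t': 131.0, 'p': [472.0, 118.1, 39.2], 'F': [-0.1, 0.7, 0.3], 'w': 37.7, 'g': 0.0}
```

```bash
python3 - <<'E'
from h import *
movep([350,-350,250],dn()); im=cv2.cvtColor(capture("top"),cv2.COLOR_RGB2BGR); cv2.imwrite("pics/j_top.png",im)
for k,v in slats(im).items(): print(k,v)
print(ob())
E
python3 -c "
import cv2;i=cv2.imread('pics/j_top.png')[165:240,210:320]
cv2.imwrite('pics/j.png',cv2.resize(i,None,fx=7,fy=7,interpolation=cv2.INTER_CUBIC))"
```

```text
25 [128.1, 103.2, 73.5, 47.3, 14.8, -58.6, -91.9]
5 [132.2, 105.0, 69.8, 47.4, 14.9, -57.6, -91.7]
-15 [69.7, 45.0, 14.3, -56.0, -89.7]
-35 [69.8, 44.1, 14.1, -56.0, -89.1]
-55 [69.3, 47.4, 12.9, -56.0, -89.2]
-75 [127.1, 104.1, 69.6, 45.2, 12.7, -56.2, -88.1]
-95 [128.7, 105.8, 70.4, 43.5, 12.2, -56.2, -87.0]
-115 [130.5, 105.4, 71.7, 44.7, 12.1, -57.2, -89.6]
{'t': 133.3, 'p': [350.2, -349.5, 249.6], 'F': [-0.1, -0.0, -0.1], 'w': 38.0, 'g': 0.0}
```

View pics/j.png

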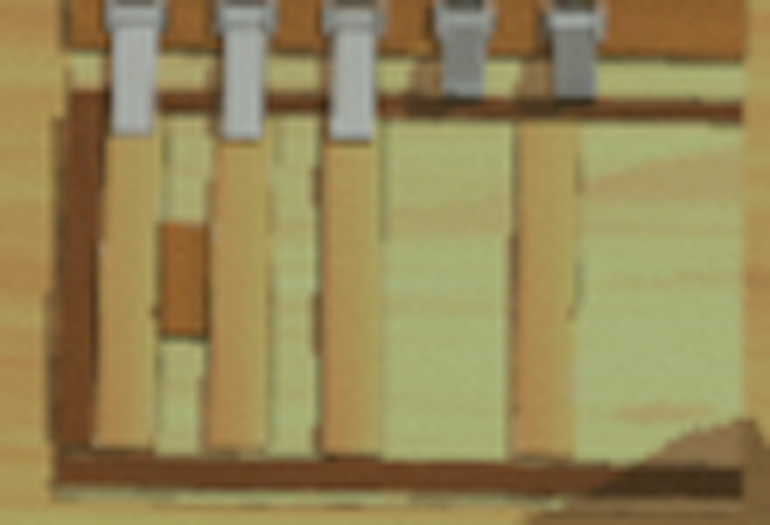

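Slat 2 is straight and snug on the spacer. Next I'll move the spacer loosely into gap 3 and correct slat 3 by about -3 mm at the back.

```bash
cat >> h.py <<'E'
def nudge(x,y,t=None,d=0):
    "grip slat at jig x near robot jy y; move to reading t (or by d)"
    if enter(x,y,0.45,38,(0,-1.5,1.5)) is None: return None
    command_gripper(20); wait(.1); a=mean_jy(); t=a+d if t is None else t; c=t
    for k in range(4):
        move_l(J(x,c,-11),speed=15); wait(.1); e=t-mean_jy(); c+=e
        if abs(e)<.2: break
    b=mean_jy(); print("nudge",x,round(a,2),round(b,2),ob()["F"]); command_gripper(38); wait(.1); move_l(J(x,b,30),speed=150); return b
E
python3 - <<'E'
from h import *
movep(J(-40,111.7,50),dn()); pick(111.7)
if abs(observe()["gripper_width"]-58.5)>3: raise SystemExit("no grip")
lay(-25+DY)
b=nudge(8,29+DY,d=-3.1); nudge(-95,27+DY,t=b)
movep([350,-350,250],dn()); im=cv2.cvtColor(capture("top"),cv2.COLOR_RGB2BGR); cv2.imwrite("pics/k_top.png",im)
for k,v in slats(im).items(): print(k,v)
print(ob())
E
```

```text
dn False 111.73
grip {'t': 137.7, 'p': [528.3, 148.0, -0.6], 'F': [-0.8, -0.7, 5.8], 'w': 58.1, 'g': 64.7}
up {'t': 138.4, 'p': [527.3, 147.9, 45.0], 'F': [0.7, -0.6, -1.1], 'w': 57.9, 'g': 64.1}
lay True {'t': 140.6, 'p': [528.7, 8.0, -0.6], 'F': [-0.9, 0.2, 4.9], 'w': 58.0, 'g': 64.7}
try 0 False -11.0 [-0.01 -0.04 -0.  ]
nudge 8 25.62 22.68 [-1.1, 13.9, 5.5]
try 0 False -11.0 [-0.06 -0.02  0.02]
nudge -95 23.71 22.79 [-1.9, 5.6, 5.3]
25 [128.2, 103.2, 73.5, 46.0, 11.4, -58.6, -92.1]
5 [132.2, 105.0, 70.0, 44.6, 11.3, -57.3, -91.8]
-15 [127.7, 103.5, 69.8, 45.1, 10.7, -7.6, -39.2, -55.9, -89.6]
-35 [128.4, 103.3, 69.8, 43.9, 11.5, -5.6, -39.1, -56.1, -89.0]
-55 [127.6, 103.4, 69.3, 44.0, 10.9, -4.8, -39.6, -55.9, -89.3]
-75 [127.7, 103.3, 69.6, 43.9, 11.0, -56.1, -87.9]
-95 [128.9, 105.9, 70.5, 43.6, 12.2, -56.3, -87.1]
-115 [130.2, 105.2, 71.5, 45.1, 12.1, -57.1, -89.6]
{'t': 153.5, 'p': [350.2, -349.4, 249.4], 'F': [0.4, 0.2, -0.9], 'w': 38.4, 'g': 0.0}
```

Slat 3's gap is about 0.8 mm wide, as both vision and the arm readings show. I'll do one small nudge back, then push slat 4 to a limited position and shut hold-down 4.

```bash
python3 - <<'E'
from h import *
nudge(8,23.2,t=23.5)
movep(J(-40,-112,20),dn()); command_gripper(85); tip(-40,-112,16,85,speed=120)
tip(-40,-70,16,85,speed=50,force_limit=8); r=tip(-40,-60.2,16,85,speed=10,force_limit=3.5); wait(.15); print("push4",r,jy(),ob())
y=jy(); tip(-40,y-3,16,85,speed=60); tip(-40,y-3,75,85,speed=300)
hold(-30); print(ob())
E
```

```text
try 0 False -11.0 [ 0.01 -0.01  0.02]
nudge 8 23.07 23.15 [-2.4, -7.4, 5.4]
push4 True -61.1 {'t': 164.0, 'p': [528.0, -24.8, -22.6], 'F': [0.2, -0.8, 0.7], 'w': 85.2, 'g': 0.4}
hd False {'t': 168.2, 'p': [628.7, 7.1, 21.7], 'F': [0.0, -0.4, -0.8], 'w': -0.0, 'g': 0.0}
{'t': 168.6, 'p': [629.9, 6.9, 86.5], 'F': [-0.1, 0.1, -0.6], 'w': 0.3, 'g': 0.0}
```

```bash
python3 - <<'E'
from h import *
movep(J(-40,-5.3,60),dn()); pick(-5.3)
if abs(observe()["gripper_width"]-58.5)>3: raise SystemExit("no grip")
movep([477,-355,50],dn()); print(ob()); move_l([477,-355,0],speed=120); print(move_l([477,-355,-9],speed=20,force_limit=4),ob())
command_gripper(85); move_l([477,-355,60],speed=200); movep([350,-400,250],dn())
for c in("top","scene"): cv2.imwrite(f"pics/l_{c}.png",cv2.cvtColor(capture(c),cv2.COLOR_RGB2BGR))
a=cv2.imread("pics/l_top.png"); b=cv2.imread("pics/l_scene.png")
for k,v in slats(a).items(): print(k,v)
cv2.imwrite("pics/l.png",np.vstack([cv2.resize(a[150:270,210:410],(600,300)),cv2.resize(b[170:350,120:420],(600,300))])); print(ob())
E
```

```text
dn False -5.38
grip {'t': 171.8, 'p': [529.0, 30.9, -0.6], 'F': [-1.5, 0.2, 5.4], 'w': 58.7, 'g': 64.7}
up {'t': 172.5, 'p': [528.2, 31.0, 45.0], 'F': [0.5, 0.2, -0.7], 'w': 58.1, 'g': 64.2}
{'t': 174.0, 'p': [477.3, -353.7, 49.7], 'F': [-0.6, -0.1, 1.1], 'w': 58.2, 'g': 64.2}
True {'t': 174.9, 'p': [477.5, -355.5, -6.6], 'F': [0.2, 0.1, 5.6], 'w': 58.0, 'g': 64.8}
25 [127.9, 103.4, 73.5, 44.5, 11.5, -13.0, -44.5]
5 [132.0, 105.0, 69.8, 45.3, 11.1, -9.9, -45.8]
-15 [127.8, 103.7, 69.9, 45.2, 11.9, -10.7, -44.3]
-35 [128.4, 103.4, 69.8, 44.4, 14.2, -11.4, -42.3]
-55 [127.3, 103.7, 69.3, 47.9, 14.8, -11.3, -41.9]
-75 [127.6, 103.2, 69.6, 46.9, 13.5, -11.9, -44.5]
-95 [128.8, 105.9, 70.5, 46.8, 13.0, -12.9, -45.6]
-115 [130.4, 105.3, 71.4, 46.3, 13.6, -12.3, -45.3]
{'t': 176.9, 'p': [350.2, -398.7, 247.6], 'F': [-0.0, -0.1, -1.1], 'w': 85.2, 'g': 0.0}
```

View pics/l.png

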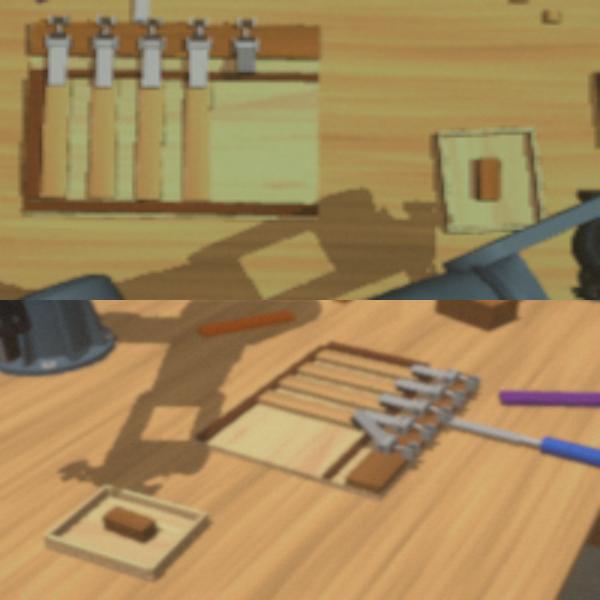

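All four hold-downs are shut, hd5 is open and the spacer is in the tray. Slat 3's front end sits about 1.2 mm too far toward the stop. 33 s remain, enough for one small nudge.

```bash
python3 - <<'E'
from h import *
command_gripper(38); movep(J(-95,24,60),[180,0,.45]); nudge(-95,24.2,d=-1.2); print(ob()["t"])
movep([350,-350,250],dn()); a=cv2.cvtColor(capture("top"),cv2.COLOR_RGB2BGR); cv2.imwrite("pics/m_top.png",a)
for k,v in slats(a).items(): print(k,v)
print(ob())
E
```

```text
try 0 False -11.1 [-0.01 -0.01  0.03]
nudge -95 24.21 23.2 [-1.3, 5.4, 5.4]
183.2
25 [128.3, 103.1, 73.7, 45.8, 11.3, -13.1, -44.2]
5 [132.1, 105.2, 69.9, 43.8, 11.5, -10.1, -45.6]
-15 [127.9, 103.7, 69.7, 45.1, 10.9, -10.7, -44.2]
-35 [128.4, 103.3, 69.9, 43.8, 12.0, -11.5, -42.3]
-55 [127.3, 103.5, 69.3, 46.1, 11.1, -11.4, -42.2]
-75 [127.8, 103.3, 69.6, 43.8, 12.6, -12.0, -44.5]
-95 [128.7, 105.8, 70.3, 43.9, 12.3, -13.1, -45.4]
-115 [130.3, 105.4, 71.7, 45.3, 12.6, -12.4, -45.5]
{'t': 185.4, 'p': [350.2, -349.5, 249.5], 'F': [0.1, 0.3, 0.7], 'w': 38.0, 'g': 0.0}
```

```bash
python3 -c "
from cell import *
print(finish_job())"
```

```text
the job is handed in; nothing more can be done
None
```

I handed the job in at about 185 s: slats 1–4 are set and held by hold-downs 1–4, and the spacer is in its tray; slat 5 is absent and hd5 was left open. Pushing slat 3 swung the already-clamped slat 2, so I moved slats 2 and 3 back with hd2 and hd3 still shut. By the last camera measurement gaps 1 and 2 are about 26 mm; gap 3 is probably about 25 mm and was left uncorrected.

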